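# Pin the loose bushing of a bottle-brush drive

## Robot

A 7-joint arm with a two-finger parallel gripper is mounted at the origin on the work surface. World frame = base frame: x ahead of the robot, y to its left, z up, the work surface at z = 0. Lengths are in m, angles in degrees, forces in N, time in s.
With the tool pointing down it reaches from about 0.425 to 0.875 m from the base axis. Payload 8.4 kg.
Tool frame: the origin (TCP) lies on the mounting face of the last link; the fingertips stand ctrl.finger_overhang ahead of it and the grasp point (between the pads) lies 155 mm ahead of it (ctrl.finger_overhang is the distance from the TCP to the fingertips, in m); y points along the fingers, x is the direction in which the jaws open and shut, and the axes are right-handed (so a half turn about y gives the same grasp; the last joint's range is limited). The gripper opens to 85 mm and grips with 20 to 120 N. Pads are 22 mm wide; open, the fingers measure 114 mm over their backs; the gripper's body (76 mm by 85 mm) begins 54 mm behind the grasp point. The pads swing forward as they close: fully open they stand 13 mm farther back than shut.
Start: joints at [-79.71, 19.091, 2.286, 83.961, -0.768, 76.965, -3.352], TCP at [0.179, 0.625, 0.405] pointing down, gripper open.
Joint ranges: [-147.57, 147.57], [-21.85, 119.76], [-74.77, 79.35], [14.55, 137.4], [-85.83, 265.84], [4.83, 119.75], [-152.11, 152.11]. Speed limits (degrees/s): [127.2, 127.2, 159.86, 159.86, 180, 180, 180].

## Interface

Orientations are given as a 3x3 rotation matrix whose columns are the frame's x, y, z axes.
In Python, from plant import status, cams, ctrl, spotter gives the robot as it stands. The module is installed in compiled form; this text tells all that it offers.
- The arm moves only by the shell command python3 -m handwheel 'ROWS'. ROWS is JSON, a list of rows, each an object with "dp": the shift along the tool's x, y, z scaled (see below), a list of three; "rotation": the turn, a rotation vector about the tool's x, y, z scaled (see below), a list of three; "fingers": the closure, from -1 (fully open) to 1 (shut). In form: [{"dp": [tx, ty, tz], "rotation": [wx, wy, wz], "fingers": fingers}, ...]. A call has exactly 5 rows; each row is the pose to reach, as a shift and turn from the pose commanded when the call began, along the tool's axes at that moment; what a row does not reach only later rows make up. The controller multiplies each number of a shift by 0.08 m and each number of a turn by 0.5 rad. A row lasts 1/10 s, in which the tool goes at most 50 mm and 8.59 degrees, less where a joint would pass 70% of its speed; a pose out of reach is approached as far as the arm can. A call with a number of a shift or a turn outside -1 to 1 is refused whole. A call with a gripper value outside its range is refused whole. The fingers move at their own pace and stop on an object; the grip force is fixed at half the most. Time passes only in rows, so rows that repeat a pose let the fingers close, or fill a call up. It gives the time, the measured TCP pose, the force and the opening at its end, in the units of the state.
- status.get_obs(): the state, without advancing time (a new reading comes with each control period).
- cams.grab_frame(name): name is "scene" or "side" or "wrist"; returns the picture (480x640x3 uint8, red, green, blue); there is no depth.
- cams.camera_params(name): a dict with "fx", "fy", "cx", "cy" (pixels), "xyz" and "orientation" of the camera in the world; the wrist camera has in their place "tool_from_camera" (4x4, takes a point from camera to tool coordinates, whose origin is the TCP and whose axes are the tool frame's). Camera axes: x right, y down, z forward; pixel columns grow to the right and rows downward; lengths in m; the calibration is good to about 2 mm. A picture is of the moment at which its call begins: read the wrist's pose just before it. camera_params takes no time and is no camera call.
- ctrl.hand_in(): hands the job in, once; it reports no verdict.
Trained networks look in the newest picture that a camera, given by its name, has taken for a name from the list of things; names that differ only in an ending like _2 or _b are one class to them, and where a whole thing is asked for, a point or a joint stands for the part that bears it (a point fixed in the world has none). Each returns a list of dicts, best first, with "p" (0 to 1); they miss things now and then, are a little off and sometimes report something else, mostly with a low value. They report only what shows in the picture. A call takes as long as a camera call.
- spotter.recognise(camera, label): "centre" ([row, column] in pixels, amid what is visible of it).
- spotter.outline_of(camera, label): "pixels" (480x640 bool, what is visible of it) and "centre" ([row, column] in pixels, amid what is visible of it).
- spotter.spot_point(camera, label): "centre" ([row, column] in pixels: a listed point, or the origin of a listed thing).
The state is a dict: "time_s": time; "joint_pos": joint angles; "qvel": joint speeds; "joint_efforts": joint torques, N m; "position": TCP position; "eef_rot": TCP orientation; "wrist_force": force on the tool from outside, world axes, zero at the start; "moment": the same for the moment, N m; "grip_width": finger opening in m.
Only numpy, scipy, OpenCV 4.12 (cv2) and the standard library are available. Lean on these libraries where they do the work, as an engineer would, in place of code of your own. Each camera call takes 0.05 s, during which the arm holds its last target. There are 200 camera calls.

## Task

Lock the bottle-brush drive for a brush change: turn the loose brass bushing until the hole in its ear lines up with the hole in the red ear fixed below it, then take the orange-headed locking pin from its white stand and push it through both ears, fully home, and let go. Leave the bottles, the cap tray and the pot where they stand.

Things in the scene. Friction and masses are not known exactly. Their poses are not given: they have to be found in the camera images.
- bushing (a joint): angle (rad) of the brass bushing about the head's tilted axis: 0 = its ear lies over the red fixed ear, holes in line; positive = counter-clockwise seen looking down the axis on to the collar. Starts at 0.5 to 1.25, stops at -1.7 and 1.7. Light friction (0.08 N m), stays where it is left; the tapered pin tip can pull it the last 0.04 rad into line.
- grip_block (a point): centre of the bushing's grip block: a dark steel bar 46 long x 26 wide x 40 mm high, on the turning axis, standing on a round collar 96 mm across whose top face is 20 mm below this point. z = turning axis, outwards, 30 degrees from vertical; x = along the bar, towards the bushing's ear; y = across its 26 mm flats (grip here). Turns with the bushing.
- ear_hole (a point): centre of the hole in the bushing's brass ear (34 x 34 mm, 10 mm thick), at the level of the ear's and collar's top face, 66 mm from the turning axis; hole 13 mm wide, straight through, slightly chamfered. Same axes as grip_block; turns with the bushing.
- fixed_hole (a point): where ear_hole must come to lie: on the axis of the red fixed ear's hole, level with the collar's top, 66 mm from the turning axis. The red ear (34 x 34 mm) begins 10.5 mm below; its hole is 13 mm wide, 32 mm long. z = hole axis, outwards, parallel to the turning axis; x = from turning axis to hole, uphill; y = level. Fixed, on a blue bracket.
- pin_grip (a point): centre of the locking pin's orange head, a cylinder 22 mm across, 40 mm high. z = along the pin, away from its tip (up at the start). Below the head a steel shank, 10 mm across, 36 mm long, its last 5 mm tapering to 5 mm. About 90 g. At the start the head rests on top of its stand; fully home, its underside rests on the brass ear.
- pin_stand: white plastic block 60 x 60 x 45 mm high, fixed, with a 14 mm hole in the middle that holds the pin upright. Origin at the centre of its underside, z up.
- bottle_a_mid (a point): half-way up a standing glass bottle, 64 mm in diameter, 176 mm high, among the task's things
- bottle_b_mid (a point): half-way up a second such bottle
- bottle_c_mid (a point): half-way up a third such bottle
- cap_tray_mid (a point): half-way up a blue open tray with a few white caps, 80 x 80 x 35 mm
- rinse_pot_mid (a point): half-way up an open steel pot, 100 mm in diameter, 80 mm high

How it is judged:
By the outcome, as a careful person would: the job done as asked, in the order asked, and still so for the second after the job is handed in, with the robot touching nothing.
It also fails if it takes over 58 s, if anything falls off the work surface, if the arm or the gripper's body presses on something with over 40 N, if the wrist force passes 120 N, or if a joint passes its speed limit or range.

## Working session

There is one attempt and no reset: what is moved stays moved. The work goes in short steps, Python scripts to look and compute and a shell command to move; the robot and the scene stay as the last step left them, time stands still between calls to the robot, and variables do not carry over. Pictures are saved under pics/ and viewed, about 8 in all and at most 12, crops included, and the job is handed in when it is done.

```bash
mkdir -p pics
python3 - <<'E'
from plant import status,cams,ctrl,spotter
import cv2,numpy as np
print(ctrl.finger_overhang, status.get_obs())
ims=[]
for c in ("scene","side"):
    im=cams.grab_frame(c); p=cams.camera_params(c); print(c,p)
    cv2.imwrite(f"pics/{c}0.png",im[:,:,::-1])
    for l in ("grip_block","ear_hole","fixed_hole","pin_grip","pin_stand"):
        print(c,l,[(np.round(d["centre"],1).tolist(),round(d["p"],2)) for d in spotter.spot_point(c,l)[:3]])
print(cams.camera_params("wrist"))
E
```

```text
0.1734 {'time_s': 0.0, 'joint_pos': array([-79.70948676,  19.13302787,   2.28397464,  84.01177761,
        -0.76719743,  76.96504782,  -3.35115224]), 'qvel': array([-0.01076768, -0.04016171,  0.06723226,  0.04158745,  0.09414784,
        0.08419848, -0.00726613]), 'joint_efforts': array([ 2.61875102e-04, -6.58539677e+01,  1.36591382e+00, -4.05571032e+01,
        1.68567267e-02,  1.19044128e-02, -2.57957197e-05]), 'position': array([0.17884055, 0.62473171, 0.40380042]), 'eef_rot': array([[ 2.75198817e-01, -3.39016262e-04, -9.61387277e-01],
       [ 9.61385926e-01, -1.61636339e-03,  2.75199000e-01],
       [-1.64724814e-03, -9.99998636e-01, -1.18895830e-04]]), 'wrist_force': array([-0.061244  ,  0.53551905, -0.35365308]), 'moment': array([ 0.02754293,  0.00915156, -0.00313635]), 'grip_width': 0.08541157995057319}
scene {'fx': 536.5405215776934, 'fy': 536.5405215776934, 'cx': 316.2360437636172, 'cy': 240.47958695497996, 'xyz': array([0.89960438, 0.58126013, 0.91362138]), 'orientation': array([[-0.86933167,  0.34762835, -0.35130752],
       [ 0.49383557,  0.63934095, -0.58938068],
      
[... 551 characters left out ...]
 0.01235621, -0.83794256, -0.54561855]])}
side grip_block [([201.8, 304.5], 0.8)]
side ear_hole [([205.1, 279.0], 0.93)]
side fixed_hole [([190.5, 282.1], 0.71)]
side pin_grip [([333.0, 340.4], 0.47)]
side pin_stand [([352.7, 337.3], 0.6)]
{'fx': 431.24554650334, 'fy': 431.24554650334, 'cx': 333.45138192840477, 'cy': 244.65471085480078, 'tool_from_camera': array([[ 9.99999075e-01, -8.60800127e-04,  1.05332541e-03,
        -1.21225867e-03],
       [-1.26836190e-03, -3.10151974e-01,  9.50686144e-01,
         3.06021609e-02],
       [-4.91659798e-04, -9.50686600e-01, -3.10152779e-01,
         7.75962575e-02],
       [ 0.00000000e+00,  0.00000000e+00,  0.00000000e+00,
         1.00000000e+00]])}
```

View pictures.

View pics/scene0.png

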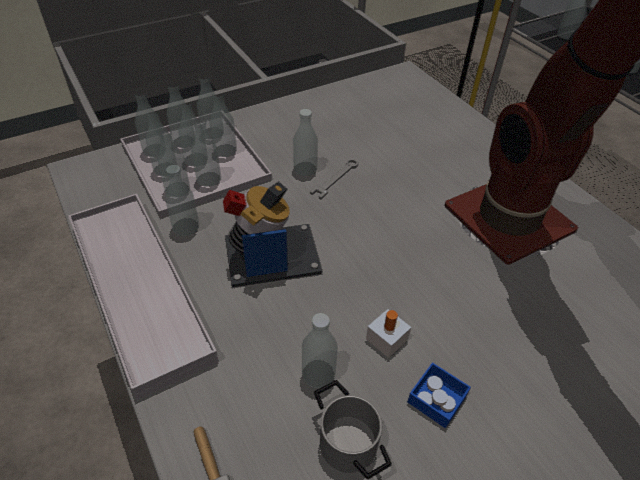

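View pics/side0.png

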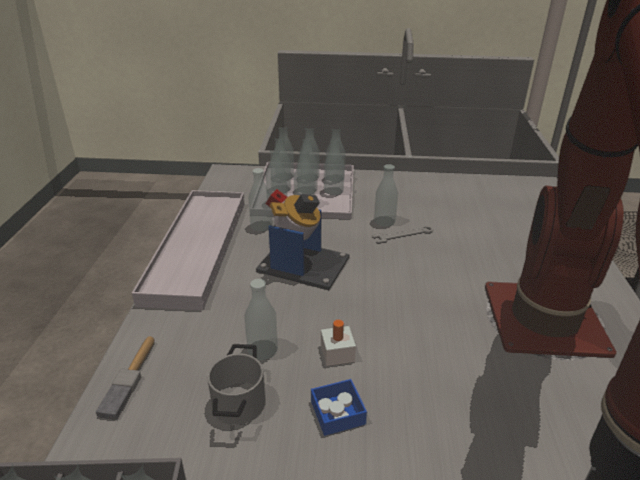

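```bash
cat > h.py <<'E'
import numpy as np
from plant import status,cams,ctrl,spotter
from scipy.optimize import least_squares
def ray(c,px,pose=None):
    p=cams.camera_params(c)
    d=np.array([(px[1]-p["cx"])/p["fx"],(px[0]-p["cy"])/p["fy"],1.])
    if c=="wrist":
        T=p["tool_from_camera"]; P,R=pose
        return P+R@T[:3,3], R@T[:3,:3]@d/np.linalg.norm(d)
    return np.array(p["xyz"]),p["orientation"]@d/np.linalg.norm(d)
def tri(rays):
    A=sum(np.eye(3)-np.outer(d,d) for o,d in rays); b=sum((np.eye(3)-np.outer(d,d))@o for o,d in rays)
    x=np.linalg.solve(A,b)
    return x,[np.linalg.norm(np.cross(x-o,d)) for o,d in rays]
def proj(c,X,pose=None):
    p=cams.camera_params(c)
    if c=="wrist":
        T=p["tool_from_camera"];P,R=pose; v=T[:3,:3].T@(R.T@(X-P)-T[:3,3])
    else: v=p["orientation"].T@(X-p["xyz"])
    return np.array([p["cy"]+p["fy"]*v[1]/v[2],p["cx"]+p["fx"]*v[0]/v[2]])
E
python3 - <<'E'
from h import *
S={"block":((192.3,273),(201.8,304.5)),"ear":((211.9,255.2),(205.1,279)),"fixed":((194,236.3),(190.5,282.1)),"pin":((322.5,389.7),(333,340.4)),"stand":((340.8,387),(352.7,337.3))}
for k,(a,b) in S.items():
    x,e=tri([ray("scene",a),ray("side",b)]); print(k,x.round(4),np.round(e,4))
E
```

```text
block [ 0.5624 -0.1609  0.1901] [0.0018 0.0018]
ear [ 0.6193 -0.1211  0.1983] [0.0008 0.0008]
fixed [ 0.6248 -0.1967  0.1925] [0.005 0.005]
pin [0.4637 0.1384 0.0504] [0.002 0.002]
stand [0.4689 0.1467 0.0019] [0.0025 0.0025]
```

The scene camera shows the head's grip block at about (275,193), the red ear at (233,203), the pin at (391,320), and bottles near (305,150), (180,210) and (320,350). The side camera agrees. Next I'll fit the head's known geometry to these points.

```bash
cat >> h.py <<'E'
def frame(yaw):
    h=np.array([np.cos(yaw),np.sin(yaw),0]); u=np.array([0,0,1.])
    x=h*np.cos(np.pi/6)+u*.5; z=-h*.5+u*np.cos(np.pi/6); return np.c_[x,np.cross(z,x),z]
def model(q):
    F=frame(q[3]); c=np.array(q[:3]); s,co=np.sin(q[4]),np.cos(q[4]); ex=F@[co,s,0]
    return {"grip_block":c+.02*F[:,2],"ear_hole":c+.066*ex,"fixed_hole":c+.066*F[:,0]}
def fit(obs,q0):
    # obs: (camera,label,px,pose,weight)
    def r(q):
        m=model(q); return np.concatenate([(proj(c,m[l],P)-px)*w for c,l,px,P,w in obs])
    s=least_squares(r,q0,loss="soft_l1",f_scale=2.); return s.x,[ (o[0],o[1],(proj(o[0],model(s.x)[o[1]],o[3])-o[2]).round(1)) for o in obs],s.cost
E
python3 - <<'E'
from h import *
O=[("scene","grip_block",(192.3,273)),("side","grip_block",(201.8,304.5)),("scene","ear_hole",(211.9,255.2)),("side","ear_hole",(205.1,279)),("scene","fixed_hole",(194,236.3)),("side","fixed_hole",(190.5,282.1))]
O=[(c,l,np.array(p),None,1.) for c,l,p in O]
best=min((fit(O,[.56,-.16,.17,y,.9]) for y in np.arange(-3,3,.5)),key=lambda t:t[2])
print(best[0].round(3),best[2]);[print(b) for b in best[1]]
print(frame(best[0][3]).round(3)); [print(k,v.round(4)) for k,v in model(best[0]).items()]
for c in ("scene","side"): cams.grab_frame(c)
for l in ("bottle_a_mid","cap_tray_mid","rinse_pot_mid"):
    for c in ("scene","side"):
        print(l,c,[(np.round(d["centre"]).tolist(),round(d["p"],2)) for d in spotter.spot_point(c,l)[:5]])
E
```

```text
Traceback (most recent call last):
  File "h.py", line 31, in fit
    s=least_squares(r,q0,loss="soft_l1",f_scale=2.); return s.x,[ (o[0],o[1],(proj(o[0],model(s.x)[o[1]],o[3])-o[2]).round(1)) for o in obs],s.cost
  File "h.py", line 30, in r
    m=model(q); return np.concatenate([(proj(c,m[l],P)-px)*w for c,l,px,P,w in obs])
                                        ~~~~^^^^^^^^^^
  File "h.py", line 16, in proj
    p=cams.camera_params(c)
ValueError: time passes only in moves, steps and waits
```

```bash
sed -i 's/cams.camera_params(c)/CP(c)/; 3a import functools\nCP=functools.lru_cache(None)(lambda c: cams.camera_params(c))' h.py
python3 - <<'E'
from h import *
O=[("scene","grip_block",(192.3,273)),("side","grip_block",(201.8,304.5)),("scene","ear_hole",(211.9,255.2)),("side","ear_hole",(205.1,279)),("scene","fixed_hole",(194,236.3)),("side","fixed_hole",(190.5,282.1))]
O=[(c,l,np.array(p),None,1.) for c,l,p in O]
best=min((fit(O,[.56,-.16,.17,y,.9]) for y in np.arange(-3,3,.5)),key=lambda t:t[2])
print(best[0].round(3),best[2]);[print(b) for b in best[1]]
print(frame(best[0][3]).round(3)); [print(k,v.round(4)) for k,v in model(best[0]).items()]
for c in ("scene","side"): cams.grab_frame(c)
for l in ("bottle_a_mid","cap_tray_mid","rinse_pot_mid"):
    for c in ("scene","side"):
        print(l,c,[(np.round(d["centre"]).tolist(),round(d["p"],2)) for d in spotter.spot_point(c,l)[:5]])
E
```

```text
[ 0.571 -0.166  0.171 -0.231  0.858] 9.28969894434724
('scene', 'grip_block', array([ 0.3, -0.6]))
('side', 'grip_block', array([-0.7,  0.9]))
('scene', 'ear_hole', array([-0.1, -0.9]))
('side', 'ear_hole', array([1.2, 0.2]))
('scene', 'fixed_hole', array([-1.4,  2.6]))
('side', 'fixed_hole', array([ 0.6, -3.3]))
[[ 0.843  0.229 -0.487]
 [-0.198  0.973  0.115]
 [ 0.5   -0.     0.866]]
grip_block [ 0.5617 -0.1641  0.1887]
ear_hole [ 0.6193 -0.1263  0.193 ]
fixed_hole [ 0.6271 -0.1794  0.2044]
bottle_a_mid scene [([348.0, 321.0], 0.63)]
bottle_a_mid side [([321.0, 260.0], 0.66)]
cap_tray_mid scene [([391.0, 439.0], 0.72)]
cap_tray_mid side [([404.0, 341.0], 0.88), ([333.0, 338.0], 0.7)]
rinse_pot_mid scene [([432.0, 349.0], 0.66)]
rinse_pot_mid side [([387.0, 237.0], 0.97)]
```

```bash
python3 -m handwheel '[{"dp":[-0.2,0,-0.25],"rotation":[0,0,0],"fingers":-1},{"dp":[-0.4,0,-0.5],"rotation":[0,0,0],"fingers":-1},{"dp":[-0.55,0,-0.7],"rotation":[0,0,0],"fingers":-1},{"dp":[-0.69,0,-0.85],"rotation":[0,0,0],"fingers":-1},{"dp":[-0.69,0,-0.85],"rotation":[0,0,0],"fingers":-1}]'
python3 -m handwheel '[{"dp":[-0.2,0,-0.25],"rotation":[0,0,0],"fingers":-1},{"dp":[-0.4,0,-0.5],"rotation":[0,0,0],"fingers":-1},{"dp":[-0.55,0,-0.7],"rotation":[0,0,0],"fingers":-1},{"dp":[-0.69,0,-0.85],"rotation":[0,0,0],"fingers":-1},{"dp":[-0.69,0,-0.85],"rotation":[0,0,0],"fingers":-1}]'
```

```text
time_s: 1.5
position: [0.231, 0.5514, 0.4052]
eef_rot: [[0.278, 0.001, -0.961], [0.961, 0.0, 0.278], [0.0, -1.0, -0.001]]
wrist_force: [0.6, -0.1, -0.8]
grip_width: 0.0853
time_s: 2.0
position: [0.2804, 0.4801, 0.405]
eef_rot: [[0.277, 0.0, -0.961], [0.961, 0.0, 0.277], [0.0, -1.0, -0.0]]
wrist_force: [0.0, 0.2, 0.2]
grip_width: 0.0854
```

```bash
python3 -m handwheel '[{"dp":[-0.22,0,-0.25],"rotation":[0,0,0],"fingers":-1},{"dp":[-0.44,0,-0.5],"rotation":[0,0,0],"fingers":-1},{"dp":[-0.66,0,-0.75],"rotation":[0,0,0],"fingers":-1},{"dp":[-0.88,0,-1],"rotation":[0,0,0],"fingers":-1},{"dp":[-0.88,0,-1],"rotation":[0,0,0],"fingers":-1}]'
python3 -m handwheel '[{"dp":[-0.22,0,-0.25],"rotation":[0,0,0],"fingers":-1},{"dp":[-0.44,0,-0.5],"rotation":[0,0,0],"fingers":-1},{"dp":[-0.66,0,-0.75],"rotation":[0,0,0],"fingers":-1},{"dp":[-0.88,0,-1],"rotation":[0,0,0],"fingers":-1},{"dp":[-0.88,0,-1],"rotation":[0,0,0],"fingers":-1}]'
python3 -m handwheel '[{"dp":[-0.22,0,-0.25],"rotation":[0,0,0],"fingers":-1},{"dp":[-0.44,0,-0.5],"rotation":[0,0,0],"fingers":-1},{"dp":[-0.66,0,-0.75],"rotation":[0,0,0],"fingers":-1},{"dp":[-0.88,0,-1],"rotation":[0,0,0],"fingers":-1},{"dp":[-0.88,0,-1],"rotation":[0,0,0],"fingers":-1}]'
python3 -m handwheel '[{"dp":[-0.25,0,-0.06],"rotation":[0,0,0],"fingers":-1},{"dp":[-0.5,0,-0.12],"rotation":[0,0,0],"fingers":-1},{"dp":[-0.75,0,-0.18],"rotation":[0,0,0],"fingers":-1},{"dp":[-1,0,-0.24],"rotation":[0,0,0],"fingers":-1},{"dp":[-1,0,-0.24],"rotation":[0,0,0],"fingers":-1}]'
python3 - <<'E'
from h import *
o=status.get_obs(); print(o["time_s"],o["joint_pos"].round(1),o["position"])
cams.grab_frame("wrist")
for l in ("pin_grip","pin_stand"):
    for d in spotter.spot_point("wrist",l)[:2]: print(l,d["centre"],d["p"], ray("wrist",d["centre"],(o["position"],o["eef_rot"])))
E
```

```text
time_s: 2.5
position: [0.3384, 0.3898, 0.405]
eef_rot: [[0.278, 0.001, -0.96], [0.96, -0.0, 0.278], [0.0, -1.0, -0.001]]
wrist_force: [1.2, -0.3, 0.4]
grip_width: 0.0853
time_s: 3.0
position: [0.3957, 0.3004, 0.405]
eef_rot: [[0.278, 0.001, -0.96], [0.96, -0.0, 0.278], [0.0, -1.0, -0.001]]
wrist_force: [0.3, -0.2, 0.6]
grip_width: 0.0854
time_s: 3.5
position: [0.4531, 0.2109, 0.405]
eef_rot: [[0.278, 0.001, -0.961], [0.961, -0.0, 0.278], [-0.0, -1.0, -0.001]]
wrist_force: [-0.1, 1.0, -0.2]
grip_width: 0.0854
time_s: 4.0
position: [0.4482, 0.1266, 0.405]
eef_rot: [[0.279, 0.0, -0.96], [0.96, 0.0, 0.279], [0.0, -1.0, -0.0]]
wrist_force: [-0.3, 0.4, 0.1]
grip_width: 0.0855
4.0 [-48.1  -4.1  25.8 109.5   1.8  74.1  51. ] [0.44820001 0.12657724 0.40502588]
pin_grip [234.6, 360.2] 0.84 (array([0.37335448, 0.14706522, 0.37441156]), array([ 0.29380661, -0.01933644, -0.95566928]))
pin_stand [215.0, 356.5] 0.74 (array([0.37335448, 0.14706522, 0.37441156]), array([ 0.24962975, -0.01546614, -0.96821784]))
```

```bash
python3 -m handwheel '[{"dp":[-0.25,0,-0.06],"rotation":[0,0,0],"fingers":-1},{"dp":[-0.5,0,-0.12],"rotation":[0,0,0],"fingers":-1},{"dp":[-0.75,0,-0.18],"rotation":[0,0,0],"fingers":-1},{"dp":[-1,0,-0.24],"rotation":[0,0,0],"fingers":-1},{"dp":[-1,0,-0.24],"rotation":[0,0,0],"fingers":-1}]' | head -2
python3 -m handwheel '[{"dp":[-0.25,0,-0.06],"rotation":[0,0,0],"fingers":-1},{"dp":[-0.5,0,-0.12],"rotation":[0,0,0],"fingers":-1},{"dp":[-0.75,0,-0.18],"rotation":[0,0,0],"fingers":-1},{"dp":[-1,0,-0.24],"rotation":[0,0,0],"fingers":-1},{"dp":[-1,0,-0.24],"rotation":[0,0,0],"fingers":-1}]' | head -2
python3 -m handwheel '[{"dp":[-0.25,0,-0.06],"rotation":[0,0,0],"fingers":-1},{"dp":[-0.5,0,-0.12],"rotation":[0,0,0],"fingers":-1},{"dp":[-0.75,0,-0.18],"rotation":[0,0,0],"fingers":-1},{"dp":[-1,0,-0.24],"rotation":[0,0,0],"fingers":-1},{"dp":[-1,0,-0.24],"rotation":[0,0,0],"fingers":-1}]' | head -2
cat >> h.py <<'E'
from scipy.spatial.transform import Rotation as Ro
def toolR(q,ang):  # tool x along block y at bushing angle ang, tool y = -axis
    F=frame(q[3]); x=F@[-np.sin(ang),np.cos(ang),0]; y=-F[:,2]; return np.c_[x,y,np.cross(x,y)]
def delta(P,R):  # single-shot shift and turn in command units
    o=status.get_obs(); R0=o["eef_rot"]
    print("t",o["time_s"],"j",o["joint_pos"].round(1),"F",o["wrist_force"].round(1),"w",round(o["grip_width"],4))
    print("dp",(R0.T@(P-o["position"])/.08).round(3),"rot",(Ro.from_matrix(R0.T@R).as_rotvec()/.5).round(3))
E
python3 - <<'E'
from h import *
import cv2
o=status.get_obs(); pose=(o["position"],o["eef_rot"])
im=cams.grab_frame("wrist"); cv2.imwrite("pics/w1.png",im[:,:,::-1])
O=[("scene","grip_block",(192.3,273)),("side","grip_block",(201.8,304.5)),("scene","ear_hole",(211.9,255.2)),("side","ear_hole",(205.1,279)),("scene","fixed_hole",(194,236.3)),("side","fixed_hole",(190.5,282.1))]
O=[(c,l,np.array(p),None,.5) for c,l,p in O]
for l in ("grip_block","ear_hole","fixed_hole"):
    d=spotter.spot_point("wrist",l); print(l,[(np.round(e["centre"],1),round(e["p"],2)) for e in d[:2]])
    if d: O.append(("wrist",l,np.array(d[0]["centre"]),pose,1.))
q,res,c=fit(O,[.571,-.166,.171,-.231,.858]); print(q.round(4).tolist(),c); [print(r) for r in res]
delta(model(q)["grip_block"]+.26*frame(q[3])[:,2],toolR(q,q[4]))
E
```

```text
time_s: 4.65
position: [0.4447, 0.046, 0.4049]
time_s: 5.15
position: [0.4412, -0.0357, 0.4049]
time_s: 5.65
position: [0.4378, -0.1176, 0.4049]
grip_block []
ear_hole []
fixed_hole []
[0.5711, -0.1678, 0.1703, -0.2411, 0.8652] 2.717827910578724
('scene', 'grip_block', array([ 0.3, -0.7]))
('side', 'grip_block', array([-0.6,  1. ]))
('scene', 'ear_hole', array([-0.1, -1.1]))
('side', 'ear_hole', array([1.3, 0.4]))
('scene', 'fixed_hole', array([-1.7,  2.5]))
('side', 'fixed_hole', array([ 0.7, -3. ]))
t 5.85 j [-36.5  -8.5  42.3 111.6   5.9  74.8  78. ] F [-0.2  0.   0. ] w 0.0855
dp [-0.241 -0.101 -0.033] rot [-0.991 -1.759  0.436]
```

View pics/w1.png

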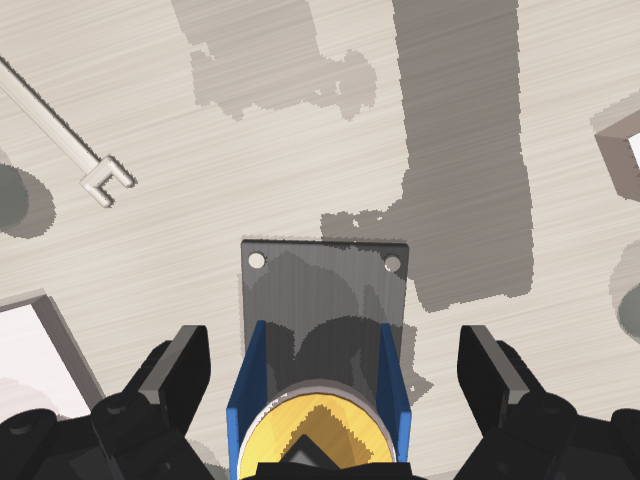

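The wrist picture shows the brass collar at about (320,440) and the bar at (310,460), at the image's lower edge between the open fingers. The bracket plates look upright in the image. Next I'll tilt and spin the tool into line.

```bash
python3 -m handwheel '[{"dp":[-0.1,0,0],"rotation":[-0.12,-0.22,0.055],"fingers":-1},{"dp":[-0.2,-0.1,0],"rotation":[-0.25,-0.44,0.11],"fingers":-1},{"dp":[-0.24,-0.1,-0.03],"rotation":[-0.37,-0.66,0.16],"fingers":-1},{"dp":[-0.24,-0.1,-0.03],"rotation":[-0.5,-0.88,0.22],"fingers":-1},{"dp":[-0.24,-0.1,-0.03],"rotation":[-0.5,-0.88,0.22],"fingers":-1}]'
python3 -m handwheel '[{"dp":[0,0,0],"rotation":[-0.12,-0.22,0.055],"fingers":-1},{"dp":[0,0,0],"rotation":[-0.25,-0.44,0.11],"fingers":-1},{"dp":[0,0,0],"rotation":[-0.37,-0.66,0.16],"fingers":-1},{"dp":[0,0,0],"rotation":[-0.5,-0.88,0.22],"fingers":-1},{"dp":[0,0,0],"rotation":[-0.5,-0.88,0.22],"fingers":-1}]'
cat > look.py <<'E'
from h import *
import cv2,sys
name,q0=sys.argv[1],eval(sys.argv[2]); off=float(sys.argv[3])
o=status.get_obs(); pose=(o["position"],o["eef_rot"])
im=cams.grab_frame("wrist").copy()
O=[("scene","grip_block",(192.3,273)),("side","grip_block",(201.8,304.5)),("scene","ear_hole",(211.9,255.2)),("side","ear_hole",(205.1,279)),("scene","fixed_hole",(194,236.3)),("side","fixed_hole",(190.5,282.1))]
O=[(c,l,np.array(p),None,.4) for c,l,p in O]
for l in ("grip_block","ear_hole","fixed_hole"):
    d=spotter.spot_point("wrist",l); print(l,[(np.round(e["centre"],1),round(e["p"],2)) for e in d[:2]],"pred",proj("wrist",model(q0)[l],pose).round(1))
    if d and d[0]["p"]>.4: O.append(("wrist",l,np.array(d[0]["centre"]),pose,1.))
q,res,c=fit(O,q0); print(q.round(4).tolist(),c); [print(r) for r in res]
for l,X in model(q).items():
    p=proj("wrist",X,pose); cv2.circle(im,(int(p[1]),int(p[0])),3,(0,255,255),-1)
cv2.imwrite(f"pics/{name}.png",im[:,:,::-1])
delta(model(q)["grip_block"]+off*frame(q[3])[:,2],toolR(q,q[4]))
E
python3 look.py w2 "[.571,-.1678,.1703,-.2411,.8652]" .26
```

```text
time_s: 6.35
position: [0.4344, -0.1346, 0.4128]
eef_rot: [[-0.147, 0.24, -0.959], [0.976, -0.121, -0.18], [-0.159, -0.963, -0.217]]
wrist_force: [-0.1, 1.1, -0.1]
grip_width: 0.0853
time_s: 6.85
position: [0.4343, -0.1355, 0.4123]
eef_rot: [[-0.482, 0.488, -0.727], [0.788, -0.121, -0.603], [-0.382, -0.864, -0.327]]
wrist_force: [-0.8, -0.7, -0.0]
grip_width: 0.0855
grip_block [(array([247.6, 341.7]), 0.74)] pred [254.2 339.2]
ear_hole [(array([330.6, 337.1]), 0.94)] pred [339.3 338.9]
fixed_hole [(array([296.8, 258.1]), 0.71)] pred [307.3 259.9]
[0.5694, -0.1695, 0.1663, -0.3017, 0.8862] 2.472125846068976
('scene', 'grip_block', array([ 1.2, -0.2]))
('side', 'grip_block', array([0.6, 1.7]))
('scene', 'ear_hole', array([ 0.4, -1.7]))
('side', 'ear_hole', array([2.2, 0.7]))
('scene', 'fixed_hole', array([-2.1,  2.8]))
('side', 'fixed_hole', array([ 1.2, -1.6]))
('wrist', 'grip_block', array([-0.2, -0.2]))
('wrist', 'ear_hole', array([ 0.5, -0. ]))
('wrist', 'fixed_hole', array([-0.2,  0.1]))
t 7.05 j [-27.8 -21.4  31.  122.6  21.5  47.4 119.1] F [-0.2  0.1  0.4] w 0.0855
dp [ 0.089  0.036 -0.049] rot [0.047 0.054 0.033]
```

View pics/w2.png

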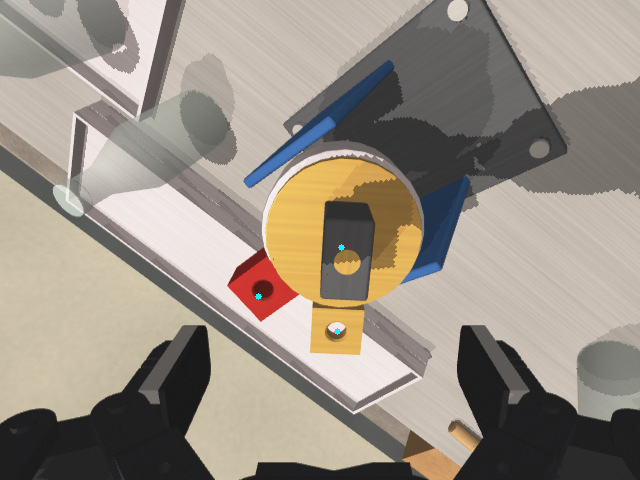

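The dots land on the bar's centre, the brass ear's hole at (337,331), and just beside the red hole at (262,289), offset as expected for the 10.5 mm difference in level. The fit is good, so I'll advance.

```bash
python3 -m handwheel '[{"dp":[0.09,0.2,-0.05],"rotation":[0.05,0.05,0.03],"fingers":-1},{"dp":[0.09,0.4,-0.05],"rotation":[0.05,0.05,0.03],"fingers":-1},{"dp":[0.09,0.6,-0.05],"rotation":[0.05,0.05,0.03],"fingers":-1},{"dp":[0.09,0.6,-0.05],"rotation":[0.05,0.05,0.03],"fingers":-1},{"dp":[0.09,0.6,-0.05],"rotation":[0.05,0.05,0.03],"fingers":-1}]' | head -2
python3 look.py w3 "[0.5694, -0.1695, 0.1663, -0.3017, 0.8862]" .159
```

```text
time_s: 7.55
position: [0.4577, -0.133, 0.37]
grip_block [(array([285.4, 336.8]), 0.94)] pred [281.8 335.5]
ear_hole [(array([376.3, 335.2]), 0.65)] pred [378.  334.7]
fixed_hole [(array([337.6, 242.3]), 0.58)] pred [339.  239.3]
[0.5727, -0.1679, 0.1635, -0.3205, 0.8937] 6.918740683942976
('scene', 'grip_block', array([ 3.3, -1.2]))
('side', 'grip_block', array([2. , 0.3]))
('scene', 'ear_hole', array([ 2.5, -3.1]))
('side', 'ear_hole', array([ 3.5, -1. ]))
('scene', 'fixed_hole', array([-0.4,  1.7]))
('side', 'fixed_hole', array([ 2.3, -2.8]))
('wrist', 'grip_block', array([-1.5,  0.7]))
('wrist', 'ear_hole', array([ 1., -0.]))
('wrist', 'fixed_hole', array([ 0.5, -1. ]))
t 7.75 j [-27.9 -15.2  32.5 124.   21.3  40.8 116.8] F [ 0.5 -0.7  0.6] w 0.0853
dp [ 0.017  0.756 -0.03 ] rot [0.018 0.027 0.012]
```

```bash
python3 -m handwheel '[{"dp":[0.01,0.2,-0.02],"rotation":[0,0.03,0],"fingers":-1},{"dp":[0.01,0.4,-0.02],"rotation":[0,0.03,0],"fingers":-1},{"dp":[0.01,0.6,-0.02],"rotation":[0,0.03,0],"fingers":-1},{"dp":[0.01,0.72,-0.02],"rotation":[0,0.03,0],"fingers":-1},{"dp":[0.01,0.72,-0.02],"rotation":[0,0.03,0],"fingers":-1}]'
python3 -m handwheel '[{"dp":[0,0,0],"rotation":[0,0,0],"fingers":1},{"dp":[0,0,0],"rotation":[0,0,0],"fingers":1},{"dp":[0,0,0],"rotation":[0,0,0],"fingers":1},{"dp":[0,0,0],"rotation":[0,0,0],"fingers":1},{"dp":[0,0,0],"rotation":[0,0,0],"fingers":1}]'
python3 -m handwheel '[{"dp":[0,0,0],"rotation":[0,0,0],"fingers":1},{"dp":[0,0,0],"rotation":[0,0,0],"fingers":1},{"dp":[0,0,0],"rotation":[0,0,0],"fingers":1},{"dp":[0,0,0],"rotation":[0,0,0],"fingers":1},{"dp":[0,0,0],"rotation":[0,0,0],"fingers":1}]'
python3 look.py w4 "[0.571, -0.1687, 0.165, -0.311, 0.89]" .159
```

```text
time_s: 8.25
position: [0.4859, -0.1403, 0.3195]
eef_rot: [[-0.446, 0.476, -0.758], [0.809, -0.148, -0.569], [-0.383, -0.867, -0.319]]
wrist_force: [0.1, -0.1, 0.1]
grip_width: 0.0853
time_s: 8.75
position: [0.4851, -0.1389, 0.3198]
eef_rot: [[-0.448, 0.476, -0.757], [0.809, -0.145, -0.57], [-0.381, -0.867, -0.32]]
wrist_force: [-17.4, 9.8, 10.2]
grip_width: 0.0255
time_s: 9.25
position: [0.4851, -0.1389, 0.3198]
eef_rot: [[-0.448, 0.476, -0.757], [0.809, -0.145, -0.57], [-0.381, -0.867, -0.32]]
wrist_force: [-16.5, 9.6, 10.4]
grip_width: 0.0256
grip_block [(array([346.6, 334.4]), 0.71)] pred [346.1 329.5]
ear_hole [(array([457.1, 331.7]), 0.6)] pred [455.4 330.9]
fixed_hole [] pred [409.4 205.9]
[0.5684, -0.1677, 0.1659, -0.3132, 0.873] 2.8853884227637003
('scene', 'grip_block', array([1.8, 0.6]))
('side', 'grip_block', array([1.2, 2.1]))
('scene', 'ear_hole', array([ 0.6, -1.5]))
('side', 'ear_hole', array([2.4, 0.7]))
('scene', 'fixed_hole', array([-1.8,  3.6]))
('side', 'fixed_hole', array([ 1.6, -1.1]))
('wrist', 'grip_block', array([ 0. , -0.1]))
('wrist', 'ear_hole', array([ 0.1, -0. ]))
t 9.45 j [-29.9  -6.9  37.8 124.7  15.8  32.  120.6] F [-16.6   9.8  11.2] w 0.0253
dp [-0.008 -0.021  0.022] rot [0.009 0.029 0.015]
```

View pics/w4.png

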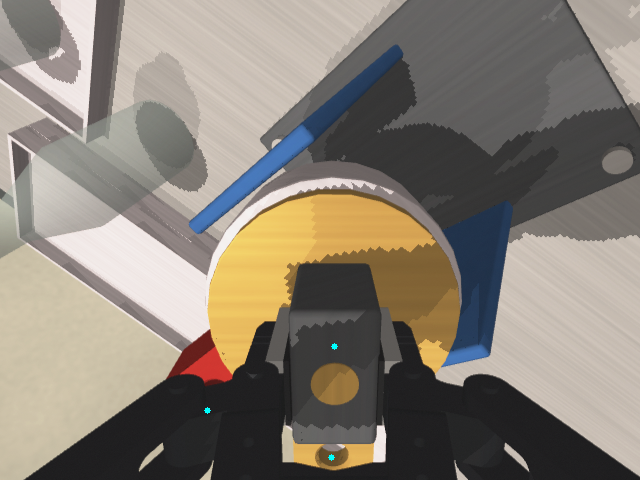

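The fingers hold the bar (opening 25.5 mm). The brass ear lies towards the camera at (331,457), and the red ear is half hidden at (205,360). About 19 N acts along the axis, so I'll ease back slightly while turning.

```bash
python3 -m handwheel '[{"dp":[0,-0.02,0],"rotation":[0,0.2,0],"fingers":1},{"dp":[0,-0.02,0],"rotation":[0,0.4,0],"fingers":1},{"dp":[0,-0.02,0],"rotation":[0,0.6,0],"fingers":1},{"dp":[0,-0.02,0],"rotation":[0,0.8,0],"fingers":1},{"dp":[0,-0.02,0],"rotation":[0,0.85,0],"fingers":1}]'
python3 -m handwheel '[{"dp":[0,0,0],"rotation":[0,0.2,0],"fingers":1},{"dp":[0,0,0],"rotation":[0,0.4,0],"fingers":1},{"dp":[0,0,0],"rotation":[0,0.6,0],"fingers":1},{"dp":[0,0,0],"rotation":[0,0.8,0],"fingers":1},{"dp":[0,0,0],"rotation":[0,0.85,0],"fingers":1}]'
python3 - <<'E'
from h import *
q=[.5685,-.168,.166,-.313,.0]
for y in (-.313,-.30):
    q[3]=y; delta(model(q)["grip_block"]+.159*frame(y)[:,2],toolR(q,0))
for c in ("scene","side"):
    cams.grab_frame(c)
    for l in ("grip_block","ear_hole","fixed_hole"):
        print(c,l,[(np.round(e["centre"],1),round(e["p"],2)) for e in spotter.spot_point(c,l)[:2]],proj(c,model([.569,-.168,.166,-.305,0])[l]))
E
```

```text
time_s: 9.95
position: [0.4851, -0.1394, 0.3201]
eef_rot: [[-0.092, 0.477, -0.874], [0.972, -0.148, -0.183], [-0.216, -0.866, -0.45]]
wrist_force: [21.1, -1.6, -25.0]
grip_width: 0.0247
time_s: 10.45
position: [0.485, -0.1401, 0.3202]
eef_rot: [[0.278, 0.477, -0.834], [0.961, -0.149, 0.235], [-0.012, -0.866, -0.499]]
wrist_force: [19.2, -4.8, -23.7]
grip_width: 0.0252
t 10.45 j [-23.8  -6.1  32.1 124.5  14.1  31.7  73. ] F [ 19.2  -4.8 -23.7] w 0.0252
dp [-0.009 -0.018  0.011] rot [-0.001  0.067  0.011]
t 10.45 j [-23.8  -6.1  32.1 124.5  14.1  31.7  73. ] F [ 19.2  -4.8 -23.7] w 0.0252
dp [-0.024 -0.018  0.011] rot [-0.001  0.044 -0.002]
scene grip_block [(array([193.6, 271.1]), 0.77), (array([391. , 438.1]), 0.51)] [194.00062198 273.32013905]
scene ear_hole [(array([192.1, 241.7]), 0.7)] [192.35021975 239.62887349]
scene fixed_hole [(array([192.9, 235.2]), 0.66)] [192.35021975 239.62887349]
side grip_block [(array([202.8, 305.3]), 0.76), (array([353.4, 334.2]), 0.16)] [202.87283964 306.35162554]
side ear_hole [(array([188.1, 280.3]), 0.61)] [192.0559546  280.65841244]
side fixed_hole [(array([192.2, 281.2]), 0.9)] [192.0559546  280.65841244]
```

```bash
python3 -m handwheel '[{"dp":[0,0.01,0],"rotation":[0,0.05,0],"fingers":1},{"dp":[0,0.01,0],"rotation":[0,0.05,0],"fingers":1},{"dp":[0,0.01,0],"rotation":[0,0.05,0],"fingers":1},{"dp":[0,0.01,0],"rotation":[0,0.05,0],"fingers":-1},{"dp":[0,0.01,0],"rotation":[0,0.05,0],"fingers":-1}]'
python3 -m handwheel '[{"dp":[0,0,0],"rotation":[0,0,0],"fingers":-1},{"dp":[0,0,0],"rotation":[0,0,0],"fingers":-1},{"dp":[0,-0.2,0],"rotation":[0,0,0],"fingers":-1},{"dp":[0,-0.4,0],"rotation":[0,0,0],"fingers":-1},{"dp":[0,-0.6,0],"rotation":[0,0,0],"fingers":-1}]'
python3 -m handwheel '[{"dp":[0,-0.2,0],"rotation":[0,0,0],"fingers":-1},{"dp":[0,-0.4,0],"rotation":[0,0,0],"fingers":-1},{"dp":[0,-0.6,0],"rotation":[0,0,0],"fingers":-1},{"dp":[0,-0.7,0],"rotation":[0,0,0],"fingers":-1},{"dp":[0,-0.7,0],"rotation":[0,0,0],"fingers":-1}]'
python3 look.py w5 "[.569,-.168,.166,-.305,0]" .26 | sed '/scene/d;/side/d'
```

```text
time_s: 11.35
position: [0.4859, -0.1402, 0.3216]
eef_rot: [[0.295, 0.479, -0.827], [0.955, -0.148, 0.256], [0.0, -0.865, -0.501]]
wrist_force: [0.3, 0.4, -0.1]
grip_width: 0.0534
time_s: 11.85
position: [0.4623, -0.1331, 0.363]
eef_rot: [[0.296, 0.478, -0.827], [0.955, -0.148, 0.256], [-0.0, -0.866, -0.5]]
wrist_force: [-0.2, 1.0, 0.4]
grip_width: 0.0855
time_s: 12.35
position: [0.4359, -0.1249, 0.4119]
eef_rot: [[0.295, 0.48, -0.826], [0.955, -0.147, 0.256], [0.001, -0.865, -0.502]]
wrist_force: [1.0, 0.1, 0.2]
grip_width: 0.0853
grip_block [(array([244.1, 331.7]), 0.57)] pred [244.4 331.7]
ear_hole [(array([327.5, 332.9]), 0.63), (array([304.8, 205.3]), 0.63)] pred [330.5 331.5]
fixed_hole [(array([329.4, 331.5]), 0.81)] pred [330.5 331.5]
[0.5715, -0.1688, 0.1631, -0.3052, 0.0183] 30.512325971730142
('wrist', 'grip_block', array([-0.5, -0.1]))
('wrist', 'ear_hole', array([1.1, 0.3]))
('wrist', 'fixed_hole', array([-0.8, -0.1]))
t 12.55 j [-21.1 -19.1  24.  122.7  19.9  46.9  66.5] F [-0.1  0.7 -0.2] w 0.0852
dp [-0.015  0.064  0.001] rot [-0.002 -0.027  0.004]
```

View pics/w5.png

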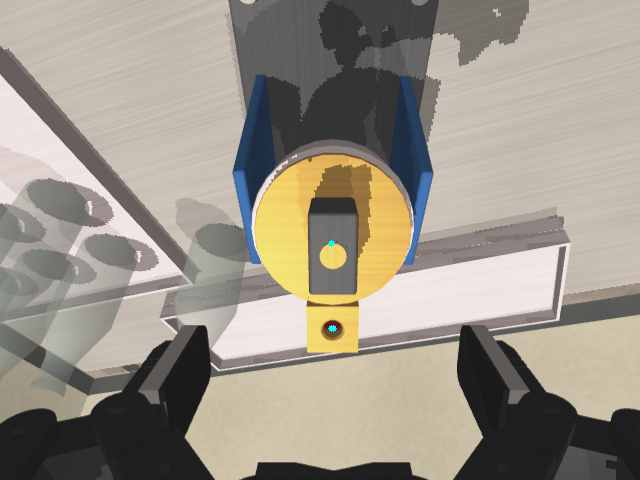

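The brass ear covers the red one exactly, with the hole at (332,329) and nothing red showing beside it. The spots agree to 1–2 px. Next comes a joint fit over all views for the hole's position.

```bash
cat > joint.py <<'E'
from h import *
A=np.array
def orth(M): u,s,v=np.linalg.svd(A(M)); return u@v
P2=(A([.4343,-.1355,.4123]),orth([[-0.482, 0.488, -0.727],[0.788, -0.121, -0.603],[-0.382, -0.864, -0.327]]))
P4=(A([.4851,-.1389,.3198]),orth([[-0.448, 0.476, -0.757],[0.809, -0.145, -0.57],[-0.381, -0.867, -0.32]]))
P5=(A([.4359,-.1249,.4119]),orth([[0.295, 0.48, -0.826],[0.955, -0.147, 0.256],[0.001, -0.865, -0.502]]))
W=1/1.5
obs=[("scene","grip_block",(192.3,273),None,0,.6),("side","grip_block",(201.8,304.5),None,0,.6),("scene","ear_hole",(211.9,255.2),None,0,.6),("side","ear_hole",(205.1,279),None,0,.6),
("scene","fixed_hole",(193.5,235.8),None,0,.4),("side","fixed_hole",(191.4,281.6),None,0,.4),("scene","ear_hole",(192.1,241.7),None,1,.4),("side","ear_hole",(188.1,280.3),None,1,.4),
("wrist","grip_block",(247.6,341.7),P2,0,1),("wrist","ear_hole",(330.6,337.1),P2,0,1),("wrist","fixed_hole",(296.8,258.1),P2,0,1),
("wrist","grip_block",(346.6,334.4),P4,0,1),("wrist","ear_hole",(457.1,331.7),P4,0,1),
("wrist","grip_block",(244.1,331.7),P5,1,1),("wrist","ear_hole",(327.5,332.9),P5,1,1),("wrist","fixed_hole",(329.4,331.5),P5,1,1)]
def r(q): return np.concatenate([(proj(c,model([*q[:4],q[4+k]])[l],P)-px)*w for c,l,px,P,k,w in obs])
s=least_squares(r,[.569,-.168,.166,-.305,.88,0],loss="soft_l1")
J=np.linalg.inv(s.jac.T@s.jac)
if __name__=="__main__":
    print(s.x.round(4).tolist(),(np.sqrt(np.diag(J))).round(4)); 
    for o,e in zip(obs,s.fun.reshape(-1,2)): print(o[0],o[1],o[4],(e/o[5]).round(1))
    q=s.x; print(frame(q[3]).round(4),model([*q[:4],0])["fixed_hole"])
E
python3 joint.py
```

```text
[0.5679, -0.1669, 0.1669, -0.318, 0.8822, 0.0143] [0.0008 0.0004 0.0006 0.0104 0.0109 0.0131]
scene grip_block 0 [1.6 1. ]
side grip_block 0 [1.  2.2]
scene ear_hole 0 [ 0.5 -1. ]
side ear_hole 0 [2.3 0.9]
scene fixed_hole 0 [-1.6  4.5]
side fixed_hole 0 [ 0.4 -0.4]
scene ear_hole 1 [ 0.1 -1.4]
side ear_hole 1 [3.9 0.7]
wrist grip_block 0 [-0.3  2.7]
wrist ear_hole 0 [0.4 0.4]
wrist fixed_hole 0 [-1.2  1. ]
wrist grip_block 0 [-0.6 -1.3]
wrist ear_hole 0 [ 0.2 -0.3]
wrist grip_block 1 [-0.1  1.5]
wrist ear_hole 1 [ 3.2 -0. ]
wrist fixed_hole 1 [ 1.3 -0.1]
[[ 0.8226  0.3127 -0.4749]
 [-0.2708  0.9499  0.1563]
 [ 0.5     0.      0.866 ]] [ 0.62221184 -0.18472546  0.19994378]
```

```bash
python3 -m handwheel '[{"dp":[0,-0.1,0],"rotation":[0.25,0,0],"fingers":-1},{"dp":[0,-0.1,0],"rotation":[0.5,0,0],"fingers":-1},{"dp":[0,-0.1,0],"rotation":[0.75,0,0],"fingers":-1},{"dp":[0,-0.1,0],"rotation":[1,0,0],"fingers":-1},{"dp":[0,-0.1,0],"rotation":[1,0,0],"fingers":-1}]'
python3 -m handwheel '[{"dp":[0.25,0,0.04],"rotation":[0.04,0,0],"fingers":-0.2},{"dp":[0.5,0,0.08],"rotation":[0.04,0,0],"fingers":-0.2},{"dp":[0.75,0,0.12],"rotation":[0.04,0,0],"fingers":-0.2},{"dp":[1,0,0.16],"rotation":[0.04,0,0],"fingers":-0.2},{"dp":[1,0,0.16],"rotation":[0.04,0,0],"fingers":-0.2}]' | head -2
python3 -m handwheel '[{"dp":[0.25,0,0.04],"rotation":[0,0,0],"fingers":-0.2},{"dp":[0.5,0,0.08],"rotation":[0,0,0],"fingers":-0.2},{"dp":[0.75,0,0.12],"rotation":[0,0,0],"fingers":-0.2},{"dp":[1,0,0.16],"rotation":[0,0,0],"fingers":-0.2},{"dp":[1,0,0.16],"rotation":[0,0,0],"fingers":-0.2}]' | head -2
python3 -m handwheel '[{"dp":[0.25,0.2,0.04],"rotation":[0,0,0],"fingers":-0.2},{"dp":[0.5,0.4,0.08],"rotation":[0,0,0],"fingers":-0.2},{"dp":[0.75,0.6,0.12],"rotation":[0,0,0],"fingers":-0.2},{"dp":[1,0.8,0.16],"rotation":[0,0,0],"fingers":-0.2},{"dp":[1,0.8,0.16],"rotation":[0,0,0],"fingers":-0.2}]'
cat > pin.py <<'E'
from h import *
import cv2,sys
o=status.get_obs(); pose=(o["position"],o["eef_rot"])
im=cams.grab_frame("wrist"); cv2.imwrite(f"pics/{sys.argv[1]}.png",im[:,:,::-1])
for l,z in (("pin_grip",.065),("pin_stand",0.)):
    for d in spotter.spot_point("wrist",l)[:1]:
        a,b=ray("wrist",d["centre"],pose); print(l,np.round(d["centre"],1),d["p"],"xyz",(a+b*(z-a[2])/b[2]).round(4))
x=np.array([np.cos(1.2625),np.sin(1.2625),0]);y=np.array([0,0,-1.]);R=np.c_[x,y,np.cross(x,y)]
delta(np.array([.4687,.141,.065+.155]),R)
E
python3 pin.py w6
python3 - <<'E'
from h import *
for k,a,b in (("bottle",(348,321),(321,260)),("tray",(391,439),(404,341)),("pot",(432,349),(387,237))): print(k,tri([ray("scene",a),ray("side",b)])[0].round(3))
E
```

```text
time_s: 13.05
position: [0.433, -0.1235, 0.4169]
eef_rot: [[0.296, 0.018, -0.955], [0.955, -0.008, 0.296], [-0.002, -1.0, -0.02]]
wrist_force: [1.6, 0.9, 0.5]
grip_width: 0.0854
time_s: 13.55
position: [0.4436, -0.041, 0.4168]
time_s: 14.05
position: [0.4549, 0.0386, 0.417]
time_s: 14.55
position: [0.4659, 0.1181, 0.3511]
eef_rot: [[0.293, 0.003, -0.956], [0.956, -0.003, 0.293], [-0.002, -1.0, -0.003]]
wrist_force: [-0.3, -0.2, 0.1]
grip_width: 0.0514
pin_grip [227.7 375.8] 0.73 xyz [0.4691 0.143  0.065 ]
pin_stand [204.5 368. ] 0.57 xyz [0.4695 0.143  0.    ]
t 14.7 j [-36.5   0.7  17.5 111.6  -0.   67.5  53.7] F [-0.2 -0.   0.5] w 0.0514
dp [0.312 1.671 0.079] rot [ 0.011  0.014 -0.   ]
bottle [0.624 0.144 0.082]
tray [0.455 0.289 0.017]
pot [0.647 0.283 0.04 ]
```

View pics/w6.png

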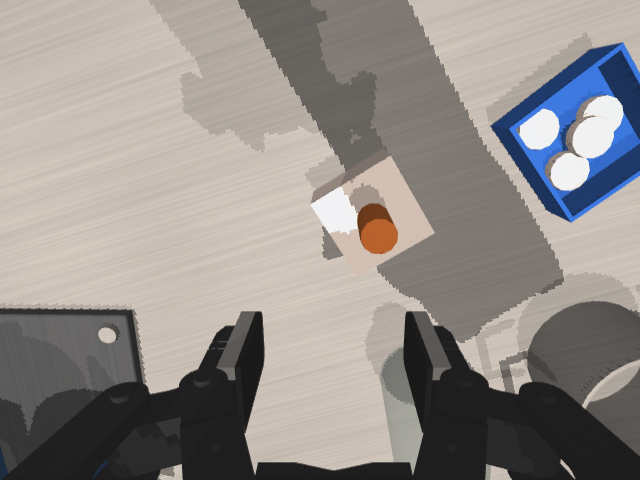

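The pin head is clear at (377,236), on the stand at (375,215). The bottle, tray and pot are well outside the fingers' path.

```bash
python3 -m handwheel '[{"dp":[0.15,0.2,0.03],"rotation":[0,0.01,0],"fingers":-0.2},{"dp":[0.31,0.4,0.055],"rotation":[0,0.01,0],"fingers":-0.2},{"dp":[0.31,0.6,0.055],"rotation":[0.01,0.01,0],"fingers":-0.2},{"dp":[0.31,0.8,0.055],"rotation":[0.01,0.01,0],"fingers":-0.2},{"dp":[0.31,0.8,0.055],"rotation":[0.01,0.01,0],"fingers":-0.2}]'
python3 pin.py w7
```

```text
time_s: 15.2
position: [0.4695, 0.1404, 0.2884]
eef_rot: [[0.302, -0.002, -0.953], [0.953, -0.001, 0.302], [-0.002, -1.0, 0.002]]
wrist_force: [-0.0, 0.3, 0.3]
grip_width: 0.0511
pin_grip [270.1 340.2] 0.66 xyz [0.468  0.1429 0.065 ]
pin_stand [235.7 342.4] 0.56 xyz [0.4709 0.1444 0.    ]
t 15.35 j [-37.4   5.9  16.5 114.4  -2.   59.9  52.5] F [-0.3 -0.1  0. ] w 0.0513
dp [-0.009  0.883  0.019] rot [0.001 0.004 0.002]
```

```bash
python3 -m handwheel '[{"dp":[0.02,0.2,0.02],"rotation":[0,0,0],"fingers":-0.2},{"dp":[0.02,0.4,0.02],"rotation":[0,0,0],"fingers":-0.2},{"dp":[0.02,0.6,0.02],"rotation":[0,0,0],"fingers":-0.2},{"dp":[0.02,0.8,0.02],"rotation":[0,0,0],"fingers":-0.2},{"dp":[0.02,0.8,0.02],"rotation":[0,0,0],"fingers":-0.2}]'
python3 -m handwheel '[{"dp":[0,0,0],"rotation":[0,0,0],"fingers":1},{"dp":[0,0,0],"rotation":[0,0,0],"fingers":1},{"dp":[0,0,0],"rotation":[0,0,0],"fingers":1},{"dp":[0,0,0],"rotation":[0,0,0],"fingers":1},{"dp":[0,0,0],"rotation":[0,0,0],"fingers":1}]'
python3 -m handwheel '[{"dp":[0,-0.2,0],"rotation":[0,0,0],"fingers":1},{"dp":[0,-0.4,0],"rotation":[0,0,0],"fingers":1},{"dp":[0,-0.6,0],"rotation":[0,0,0],"fingers":1},{"dp":[0,-0.8,0],"rotation":[0,0,0],"fingers":1},{"dp":[0,-1,0],"rotation":[0,0,0],"fingers":1}]'
python3 pin.py w8
```

```text
time_s: 15.85
position: [0.4685, 0.1435, 0.2249]
eef_rot: [[0.3, -0.002, -0.954], [0.954, -0.0, 0.3], [-0.001, -1.0, 0.002]]
wrist_force: [0.2, -0.5, -0.4]
grip_width: 0.0513
time_s: 16.35
position: [0.4693, 0.1439, 0.2269]
eef_rot: [[0.3, 0.001, -0.954], [0.954, 0.001, 0.3], [0.002, -1.0, -0.0]]
wrist_force: [-1.4, -1.1, 5.9]
grip_width: 0.0207
time_s: 16.85
position: [0.4689, 0.1437, 0.3069]
eef_rot: [[0.3, -0.0, -0.954], [0.954, 0.001, 0.3], [0.001, -1.0, 0.0]]
wrist_force: [0.1, 0.7, -1.6]
grip_width: 0.0203
pin_grip [338.5 331.7] 0.73 xyz [0.5122 0.1282 0.065 ]
pin_stand [228.  332.2] 0.74 xyz [ 0.4692  0.1421 -0.    ]
t 17.0 j [-37.8   4.8  16.4 113.5  -1.6  61.8  51.9] F [-0.4  0.3 -1.5] w 0.0207
dp [-0.038  1.083 -0.004] rot [0.002 0.007 0.004]
```

View pics/w8.png

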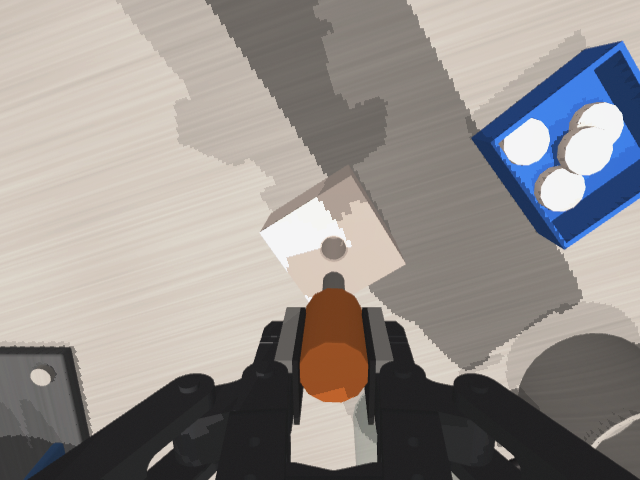

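The pin is held upright in the jaws, with its head at (333,345), its tip at (333,283) and the empty stand hole at (333,247). I'll carry it over to the head and tilt it.

```bash
python3 -m handwheel '[{"dp":[-0.1,-0.25,-0.04],"rotation":[0,0,0],"fingers":1},{"dp":[-0.3,-0.5,-0.1],"rotation":[0,0,0],"fingers":1},{"dp":[-0.55,-0.75,-0.18],"rotation":[0,0,0],"fingers":1},{"dp":[-0.8,-0.9,-0.28],"rotation":[0,0,0],"fingers":1},{"dp":[-0.84,-0.9,-0.3],"rotation":[0,0,0],"fingers":1}]' | head -2
python3 -m handwheel '[{"dp":[-0.21,-0.2,-0.07],"rotation":[0,0,0],"fingers":1},{"dp":[-0.42,-0.4,-0.15],"rotation":[0,0,0],"fingers":1},{"dp":[-0.63,-0.6,-0.22],"rotation":[0,0,0],"fingers":1},{"dp":[-0.84,-0.9,-0.3],"rotation":[0,0,0],"fingers":1},{"dp":[-0.84,-0.9,-0.3],"rotation":[0,0,0],"fingers":1}]' | head -2
python3 -m handwheel '[{"dp":[-0.21,0,-0.07],"rotation":[0,0,0],"fingers":1},{"dp":[-0.42,0,-0.15],"rotation":[0,0,0],"fingers":1},{"dp":[-0.63,0,-0.22],"rotation":[0,0,0],"fingers":1},{"dp":[-0.84,0,-0.3],"rotation":[0,0,0],"fingers":1},{"dp":[-0.84,0,-0.3],"rotation":[0,0,0],"fingers":1}]' | head -2
python3 -m handwheel '[{"dp":[-0.21,0,-0.07],"rotation":[0,0,0],"fingers":1},{"dp":[-0.42,0,-0.15],"rotation":[0,0,0],"fingers":1},{"dp":[-0.63,0,-0.22],"rotation":[0,0,0],"fingers":1},{"dp":[-0.84,0,-0.3],"rotation":[0,0,0],"fingers":1},{"dp":[-0.84,0,-0.3],"rotation":[0,0,0],"fingers":1}]' | head -2
python3 -m handwheel '[{"dp":[0,0,0],"rotation":[-0.25,0,0],"fingers":1},{"dp":[0,0,0],"rotation":[-0.5,0,0],"fingers":1},{"dp":[0,0,0],"rotation":[-0.75,0,0],"fingers":1},{"dp":[0,0,0],"rotation":[-1,0,0],"fingers":1},{"dp":[0,0,0],"rotation":[-1,0,0],"fingers":1}]'
cat > ins.py <<'E'
from h import *
import cv2,sys
s=float(sys.argv[2]); q=[.568,-.167,.167,-.305,0]; F=frame(q[3]); H=model(q)["fixed_hole"]
o=status.get_obs(); pose=(o["position"],o["eef_rot"])
im=cams.grab_frame("wrist").copy()
for l in ("ear_hole","fixed_hole","grip_block"):
    print(l,[(np.round(e["centre"],1),round(e["p"],2)) for e in spotter.spot_point("wrist",l)[:2]],"pred",proj("wrist",model(q)[l],pose).round(1))
tip=pose[0]+pose[1]@np.array([0,.218,0]); print("tip pred px",proj("wrist",tip,pose).round(1),"tip to hole in F (x,y,z mm)",(F.T@(tip-H)*1e3).round(1))
cv2.imwrite(f"pics/{sys.argv[1]}.png",im[:,:,::-1])
delta(H+F[:,2]*(.162+s),toolR(q,0))
E
python3 ins.py w9 .08
```

```text
time_s: 17.5
position: [0.472, 0.0699, 0.3784]
time_s: 18.0
position: [0.475, -0.0008, 0.4511]
time_s: 18.5
position: [0.477, -0.0714, 0.4478]
time_s: 19.0
position: [0.4798, -0.1422, 0.4481]
time_s: 19.5
position: [0.4791, -0.1395, 0.4483]
eef_rot: [[0.298, 0.458, -0.838], [0.955, -0.142, 0.262], [0.001, -0.878, -0.48]]
wrist_force: [-1.2, 0.9, -1.1]
grip_width: 0.0202
ear_hole [(array([252.2, 335.1]), 0.68)] pred [253.8 334.5]
fixed_hole [(array([252.5, 335.8]), 0.97)] pred [253.8 334.5]
grip_block [(array([150.7, 332.7]), 0.91)] pred [150.1 334.9]
tip pred px [279.  335.8] tip to hole in F (x,y,z mm) [-11.1   0.1  72.3]
t 19.7 j [-22.5 -13.5  27.7 113.8  15.   50.9  72. ] F [ 1.1 -0.3 -0.8] w 0.0203
dp [ 0.019  0.599 -0.071] rot [-0.056  0.001  0.   ]
```

```bash
python3 -m handwheel '[{"dp":[0.02,0.15,-0.07],"rotation":[-0.05,0,0],"fingers":1},{"dp":[0.02,0.3,-0.07],"rotation":[-0.055,0,0],"fingers":1},{"dp":[0.02,0.45,-0.07],"rotation":[-0.055,0,0],"fingers":1},{"dp":[0.02,0.6,-0.07],"rotation":[-0.055,0,0],"fingers":1},{"dp":[0.02,0.6,-0.07],"rotation":[-0.055,0,0],"fingers":1}]'
python3 ins.py w10 .068
```

```text
time_s: 20.2
position: [0.5072, -0.1482, 0.4079]
eef_rot: [[0.301, 0.476, -0.827], [0.954, -0.151, 0.26], [-0.002, -0.866, -0.499]]
wrist_force: [-0.3, -0.0, -0.5]
grip_width: 0.0205
ear_hole [(array([262. , 336.1]), 0.65)] pred [264.  336.9]
fixed_hole [(array([264. , 337.8]), 0.63)] pred [264.  336.9]
grip_block [] pred [135.2 337.5]
tip pred px [279.  335.8] tip to hole in F (x,y,z mm) [-0.9 -0.7 22.4]
t 20.4 j [-22.9  -8.6  30.5 115.1  13.   43.   73.7] F [-0.4  0.1 -0.5] w 0.0205
dp [0.007 0.157 0.005] rot [ 0.006 -0.     0.   ]
```

View pics/w10.png

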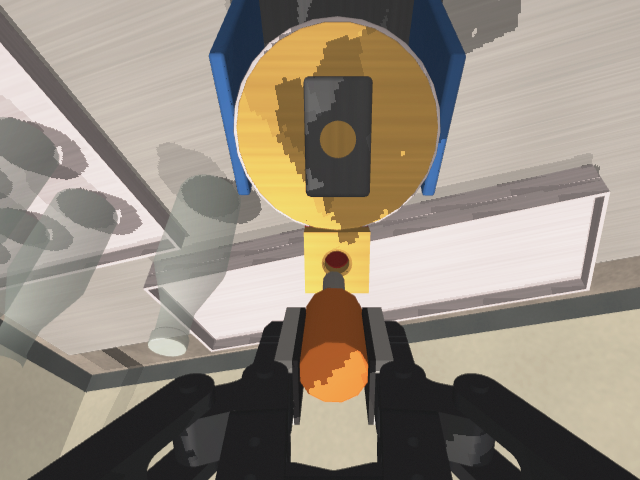

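The tip at (334,277) hangs just in front of the hole at (337,263), sideways by about 1.5 mm towards −x. I'll correct that and go closer.

```bash
python3 -m handwheel '[{"dp":[0.02,0.05,0.004],"rotation":[0.006,0,0],"fingers":1},{"dp":[0.02,0.1,0.004],"rotation":[0.006,0,0],"fingers":1},{"dp":[0.02,0.18,0.004],"rotation":[0.006,0,0],"fingers":1},{"dp":[0.02,0.18,0.004],"rotation":[0.006,0,0],"fingers":1},{"dp":[0.02,0.18,0.004],"rotation":[0.006,0,0],"fingers":1}]'
python3 ins.py w11 .05
python3 -c "
import cv2;im=cv2.imread('pics/w11.png')[200:360,240:430];cv2.imwrite('pics/w11c.png',cv2.resize(im,None,fx=4,fy=3.75,interpolation=2))"
```

```text
time_s: 20.9
position: [0.514, -0.1489, 0.3969]
eef_rot: [[0.3, 0.476, -0.826], [0.954, -0.15, 0.26], [-0.0, -0.866, -0.499]]
wrist_force: [-0.1, -0.3, -1.4]
grip_width: 0.0204
ear_hole [(array([271.5, 330.7]), 0.68)] pred [272.5 333.7]
fixed_hole [] pred [272.5 333.7]
grip_block [(array([137.1, 330. ]), 0.7), (array([271.1, 332.6]), 0.65)] pred [136.4 333.7]
tip pred px [279.  335.8] tip to hole in F (x,y,z mm) [-0.5  0.9  9.6]
t 21.1 j [-23.   -6.8  31.2 115.4  11.9  41.2  74.5] F [ 0.6  0.2 -0.9] w 0.0199
dp [-0.013  0.2   -0.001] rot [ 0. -0.  0.]
```

View pics/w11c.png

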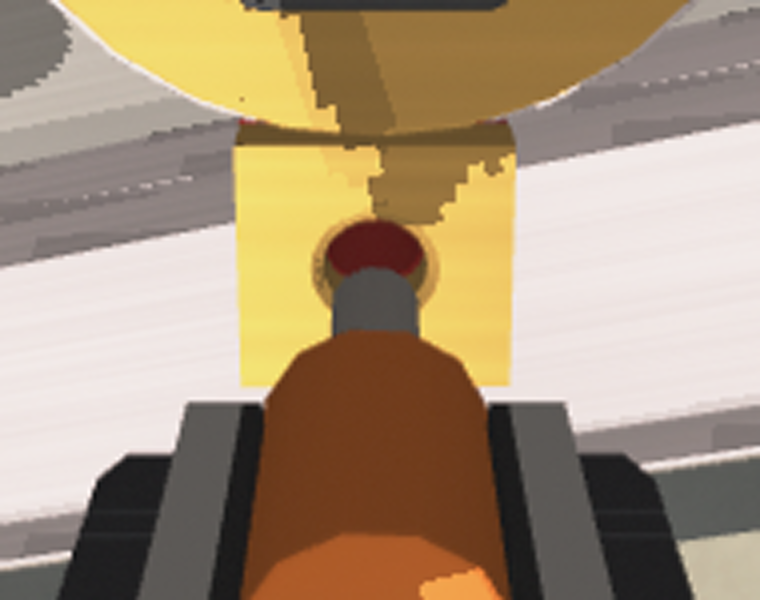

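The pin is laterally centred on the hole (both at x≈376 in the crop) and the red bore is visible below. I'll insert in stages.

```bash
python3 -m handwheel '[{"dp":[0,0.04,0],"rotation":[0,0,0],"fingers":1},{"dp":[0,0.08,0],"rotation":[0,0,0],"fingers":1},{"dp":[0,0.12,0],"rotation":[0,0,0],"fingers":1},{"dp":[0,0.16,0],"rotation":[0,0,0],"fingers":1},{"dp":[0,0.2,0],"rotation":[0,0,0],"fingers":1}]'
python3 -m handwheel '[{"dp":[0,0.03,0],"rotation":[0,0,0],"fingers":1},{"dp":[0,0.06,0],"rotation":[0,0,0],"fingers":1},{"dp":[0,0.09,0],"rotation":[0,0,0],"fingers":1},{"dp":[0,0.12,0],"rotation":[0,0,0],"fingers":1},{"dp":[0,0.12,0],"rotation":[0,0,0],"fingers":1}]'
python3 - <<'E'
from h import *
q=[.568,-.167,.167,-.305,0];F=frame(q[3]);delta(model(q)["fixed_hole"]+F[:,2]*.182,toolR(q,0)); print("F in head frame",F.T@status.get_obs()["wrist_force"])
E
```

```text
time_s: 21.6
position: [0.5218, -0.1513, 0.383]
eef_rot: [[0.3, 0.477, -0.826], [0.954, -0.15, 0.26], [-0.0, -0.866, -0.5]]
wrist_force: [0.1, -0.1, -1.2]
grip_width: 0.0205
time_s: 22.1
position: [0.5263, -0.1527, 0.3748]
eef_rot: [[0.3, 0.477, -0.826], [0.954, -0.15, 0.26], [-0.0, -0.866, -0.5]]
wrist_force: [0.6, -0.3, -1.0]
grip_width: 0.0197
t 22.1 j [-23.1  -3.6  32.6 115.7   9.3  37.9  76.7] F [ 0.6 -0.3 -1. ] w 0.0197
dp [-0.013  0.249 -0.003] rot [-0.001  0.    -0.   ]
F in head frame [ 0.05727883 -0.1505588  -1.18904214]
```

```bash
python3 -m handwheel '[{"dp":[0,0.04,0],"rotation":[0,0,0],"fingers":1},{"dp":[0,0.08,0],"rotation":[0,0,0],"fingers":1},{"dp":[0,0.12,0],"rotation":[0,0,0],"fingers":1},{"dp":[0,0.15,0],"rotation":[0,0,0],"fingers":1},{"dp":[0,0.17,0],"rotation":[0,0,0],"fingers":1}]'
python3 -m handwheel '[{"dp":[0,0.015,0],"rotation":[0,0,0],"fingers":1},{"dp":[0,0.03,0],"rotation":[0,0,0],"fingers":1},{"dp":[0,0.04,0],"rotation":[0,0,0],"fingers":1},{"dp":[0,0.05,0],"rotation":[0,0,0],"fingers":1},{"dp":[0,0.05,0],"rotation":[0,0,0],"fingers":1}]'
python3 - <<'E'
from h import *
q=[.568,-.167,.167,-.305,0];F=frame(q[3]);delta(model(q)["fixed_hole"]+F[:,2]*.182,toolR(q,0)); print("F in head frame",F.T@status.get_obs()["wrist_force"])
E
```

```text
time_s: 22.6
position: [0.5328, -0.1548, 0.363]
eef_rot: [[0.3, 0.477, -0.826], [0.954, -0.15, 0.26], [-0.0, -0.866, -0.5]]
wrist_force: [-0.4, -1.1, -1.4]
grip_width: 0.0206
time_s: 23.1
position: [0.5346, -0.1553, 0.3597]
eef_rot: [[0.3, 0.477, -0.826], [0.954, -0.15, 0.26], [-0.0, -0.866, -0.5]]
wrist_force: [0.0, -0.5, -1.3]
grip_width: 0.0204
t 23.1 j [-23.   -1.3  33.4 115.7   7.1  35.7  78.5] F [ 0.  -0.5 -1.3] w 0.0204
dp [-0.014  0.032 -0.003] rot [-0.001  0.     0.   ]
F in head frame [-0.48612558 -0.42627147 -1.20549774]
```

Now the last few millimetres, in 0.8–1.6 mm steps, until the seat pushes back.

```bash
python3 -m handwheel '[{"dp":[0,0.01,0],"rotation":[0,0,0],"fingers":1},{"dp":[0,0.02,0],"rotation":[0,0,0],"fingers":1},{"dp":[0,0.03,0],"rotation":[0,0,0],"fingers":1},{"dp":[0,0.03,0],"rotation":[0,0,0],"fingers":1},{"dp":[0,0.03,0],"rotation":[0,0,0],"fingers":1}]'
python3 -m handwheel '[{"dp":[0,0.005,0],"rotation":[0,0,0],"fingers":1},{"dp":[0,0.01,0],"rotation":[0,0,0],"fingers":1},{"dp":[0,0.015,0],"rotation":[0,0,0],"fingers":1},{"dp":[0,0.015,0],"rotation":[0,0,0],"fingers":1},{"dp":[0,0.015,0],"rotation":[0,0,0],"fingers":1}]'
```

```text
time_s: 23.6
position: [0.5358, -0.1557, 0.3577]
eef_rot: [[0.3, 0.477, -0.826], [0.954, -0.15, 0.26], [-0.0, -0.866, -0.5]]
wrist_force: [0.7, -0.7, -1.3]
grip_width: 0.0203
time_s: 24.1
position: [0.5363, -0.1559, 0.3567]
eef_rot: [[0.3, 0.477, -0.826], [0.954, -0.15, 0.26], [-0.0, -0.866, -0.5]]
wrist_force: [-0.3, -0.3, -2.7]
grip_width: 0.0203
```

```bash
python3 -m handwheel '[{"dp":[0,0.01,0],"rotation":[0,0,0],"fingers":1},{"dp":[0,0.02,0],"rotation":[0,0,0],"fingers":1},{"dp":[0,0.02,0],"rotation":[0,0,0],"fingers":1},{"dp":[0,0.02,0],"rotation":[0,0,0],"fingers":1},{"dp":[0,0.02,0],"rotation":[0,0,0],"fingers":1}]'
python3 -m handwheel '[{"dp":[0,0.01,0],"rotation":[0,0,0],"fingers":1},{"dp":[0,0.015,0],"rotation":[0,0,0],"fingers":1},{"dp":[0,0.015,0],"rotation":[0,0,0],"fingers":1},{"dp":[0,0.015,0],"rotation":[0,0,0],"fingers":1},{"dp":[0,0.015,0],"rotation":[0,0,0],"fingers":1}]'
python3 ins.py w12 .02
python3 -c "
import cv2;im=cv2.imread('pics/w12.png')[180:380,200:460];cv2.imwrite('pics/w12c.png',cv2.resize(im,None,fx=3,fy=3,interpolation=2))"
```

```text
time_s: 24.6
position: [0.5368, -0.1562, 0.3561]
eef_rot: [[0.3, 0.477, -0.826], [0.954, -0.149, 0.261], [0.001, -0.866, -0.5]]
wrist_force: [-14.2, 3.6, 13.0]
grip_width: 0.0203
time_s: 25.1
position: [0.5371, -0.1564, 0.356]
eef_rot: [[0.301, 0.477, -0.826], [0.954, -0.149, 0.261], [0.002, -0.866, -0.499]]
wrist_force: [-29.5, 7.4, 28.8]
grip_width: 0.0206
ear_hole [] pred [317.2 333.6]
fixed_hole [] pred [317.2 333.6]
grip_block [(array([144.9, 329.8]), 0.75)] pred [145.9 333.3]
tip pred px [279.  335.8] tip to hole in F (x,y,z mm) [  0.    1.1 -38. ]
t 25.3 j [-22.9  -0.7  33.7 115.7   6.2  35.2  79.2] F [-29.1   8.4  28.2] w 0.0203
dp [-0.01  -0.025  0.003] rot [-0.002 -0.002  0.003]
```

View pics/w12c.png

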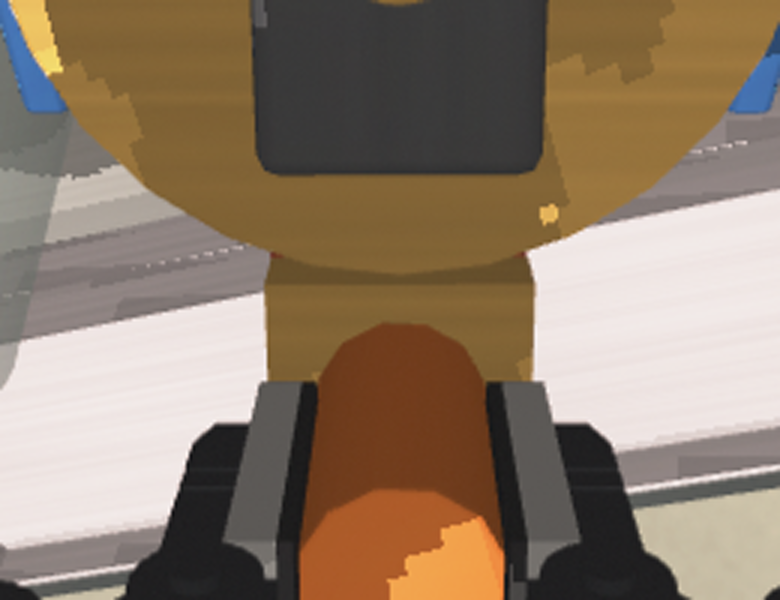

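The head's underside sits on the brass ear with no gap, and the seat pushes back with 41 N along the axis after a full stroke. I'll relieve the push, let go and withdraw along the axis.

```bash
python3 -m handwheel '[{"dp":[0,-0.012,0],"rotation":[0,0,0],"fingers":1},{"dp":[0,-0.012,0],"rotation":[0,0,0],"fingers":0},{"dp":[0,-0.012,0],"rotation":[0,0,0],"fingers":-0.4},{"dp":[0,-0.012,0],"rotation":[0,0,0],"fingers":-0.4},{"dp":[0,-0.012,0],"rotation":[0,0,0],"fingers":-0.4}]'
python3 -m handwheel '[{"dp":[0,-0.1,0],"rotation":[0,0,0],"fingers":-0.4},{"dp":[0,-0.3,0],"rotation":[0,0,0],"fingers":-0.4},{"dp":[0,-0.5,0],"rotation":[0,0,0],"fingers":-0.4},{"dp":[0,-0.7,0],"rotation":[0,0,0],"fingers":-0.4},{"dp":[0,-0.9,0],"rotation":[0,0,0],"fingers":-0.4}]'
python3 -m handwheel '[{"dp":[0,-0.2,0],"rotation":[0,0,0],"fingers":-0.4},{"dp":[0,-0.4,0],"rotation":[0,0,0],"fingers":-0.4},{"dp":[0,-0.5,0],"rotation":[0,0,0],"fingers":-0.4},{"dp":[0,-0.5,0],"rotation":[0,0,0],"fingers":-0.4},{"dp":[0,-0.5,0],"rotation":[0,0,0],"fingers":-0.4}]'
python3 - <<'E'
from h import *
import cv2
q=[.568,-.167,.167,-.305,0];F=frame(q[3]);X=model(q)["fixed_hole"]+.02*F[:,2]; rays=[]
ims=[]
for c in ("scene","side","wrist"):
    o=status.get_obs();pose=(o["position"],o["eef_rot"])
    im=cams.grab_frame(c); d=spotter.spot_point(c,"pin_grip")[:2]
    print(c,[(np.round(e["centre"],1),round(e["p"],2)) for e in d],"pred home",proj(c,X,pose).round(1))
    if d: rays.append(ray(c,d[0]["centre"],pose))
    r,k=map(int,proj(c,X,pose)); r=max(60,min(r,420)); k=max(65,min(k,575)); h=60 if c!="wrist" else 60
    ims.append(cv2.resize(im[r-h:r+h,k-65:k+65,::-1],(266,246),interpolation=2))
if len(rays)>1: x,e=tri(rays); print((F.T@(x-X)*1e3).round(1),np.round(e,4))
cv2.imwrite("pics/end.png",np.hstack(ims))
E
```

```text
time_s: 25.8
position: [0.5373, -0.1562, 0.355]
eef_rot: [[0.3, 0.477, -0.826], [0.954, -0.15, 0.26], [-0.0, -0.866, -0.5]]
wrist_force: [-0.6, 0.8, 0.4]
grip_width: 0.0596
time_s: 26.3
position: [0.5023, -0.1454, 0.4185]
eef_rot: [[0.301, 0.477, -0.826], [0.954, -0.15, 0.26], [-0.0, -0.866, -0.5]]
wrist_force: [1.2, 0.3, 0.0]
grip_width: 0.0595
time_s: 26.8
position: [0.4838, -0.1394, 0.4518]
eef_rot: [[0.3, 0.477, -0.826], [0.954, -0.15, 0.26], [0.0, -0.866, -0.5]]
wrist_force: [0.0, 0.6, -0.4]
grip_width: 0.0594
scene [(array([187.8, 248.8]), 0.77)] pred home [184.9 244.6]
side [(array([191. , 283.7]), 0.63)] pred home [186.2 284.6]
wrist [(array([242.1, 334.9]), 0.98)] pred home [245.6 333.6]
[-5.3  3.7 -3.9] [0.0048 0.005  0.0051]
```

View pics/end.png

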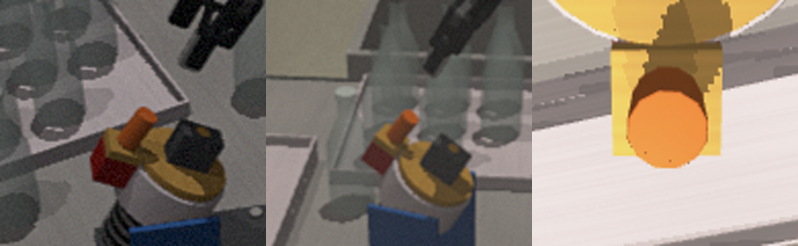

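All three views show the orange head standing square on the brass ear, with the red ear directly beneath and the gripper clear. I'll hand in.

```bash
python3 -c "
from plant import ctrl;print(ctrl.hand_in())"
```

```text
the job is handed in; nothing more can be done
None
```

The brush drive is locked: the locking pin is through both ears, seated on the brass ear and released. I turned the brass bushing by about 0.87 rad, until its ear lay over the red one, before fetching the pin. I handed in at about 27 s of the 58 s allowed; no verdict is reported.

**Last checks:**
- **Insertion:** the pin slid in without side force and stopped at full stroke. The seat then pushed back with about 41 N along the axis, measured at the wrist. That was a push through the held pin, well under the 120 N wrist limit.
- **Final views:** all three cameras show the head square on the brass ear, with the red ear directly underneath. The gripper was open, about 0.1 m clear, with no force reading.
- **Surroundings:** I kept the arm well away from the bottles, tray and pot, and nothing suggested contact. I did not measure their positions again at the end.

**Disagreement:** the network's fix on the pin head came out 4–5 mm from the expected home position along each axis. Its three camera rays missed each other by about 5 mm, so I put this down to the network's pixel error. I relied on the wrist picture and the contact stop instead.

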